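# Read and store a stirred water sample on the bench meter

## Robot

A 6-joint arm with a two-finger parallel gripper is mounted at the origin on the work surface. World frame = base frame: x ahead of the robot, y to its left, z up, the work surface at z = 0. Lengths are in m, angles in degrees, forces in N, time in s.
With the tool pointing down it reaches from about 0.275 to 0.725 m from the base axis. Payload 15.9 kg.
Tool frame: the origin (TCP) lies midway between the tips of the shut fingers; the grasp point (between the pads) lies 19 mm behind it; z points along the fingers, y is the line along which they close (so a half turn about z gives the same grasp; the last joint's range is limited). The gripper opens to 85 mm and grips with 20 to 120 N. Pads are 22 mm wide; open, the fingers measure 114 mm over their backs; the gripper's body (76 mm by 85 mm) begins 54 mm behind the grasp point. The pads swing forward as they close: fully open they stand 13 mm farther back than shut.
Start: joints at [73.167, 12.198, -1.971, 75.831, 0, 90], TCP at [0.145, 0.479, 0.231] pointing down, gripper open.
Joint ranges: [-170.91, 170.91], [-42.67, 98.43], [-65.05, 77.54], [-120.47, 116.71], [-90, 82.35], [-180, 180]. Speed limits (degrees/s): [108.29, 108.29, 136.94, 147.25, 180, 180].

## Interface

Orientations are given as a 3x3 rotation matrix whose columns are the frame's x, y, z axes.
In Python, from workcell import env, capture, camera_info, look_for, masks_of, spot_point gives the robot as it stands. The module is installed in compiled form; this text tells all that it offers.
- The arm moves only by the tool send_rows, never from a script. Its argument "plan" is a list of rows, each a list of 4 numbers: the shift along the world's x, y, z in m, then the turn about the world's z in degrees. A call has 1 to 10 rows; each row shifts and turns the commanded pose from where the row before left it; what a row does not reach is not made up. A row lasts 1/10 s, in which the tool goes at most 50 mm and 8.59 degrees, less where a joint would pass 70% of its speed; a pose out of reach is approached as far as the arm can. A call with a gripper value outside its range is refused whole. "gripper" is the opening in per cent of the stroke, from 0 (shut) to 100 (fully open), set as the call begins (left out, the last holds). The fingers move at their own pace and stop on an object; "force" is the grip in N (left out, the last holds). Time passes only in rows, so rows that do not move let the fingers close. It gives the time, the measured TCP pose, the force, the opening and the grip force at its end, in the units of the state.
- env.observe(): the state, without advancing time (a new reading comes with each control period).
- capture(name): name is "scene" or "top" or "wrist"; returns the picture (384x512x3 uint8, red, green, blue); there is no depth.
- camera_info(name): a dict with "vertical_fov" (degrees; the focal length in pixels is half the picture's height over the tangent of half this angle, whatever the lens; pixels are square), "cx", "cy" (the principal point, pixels), "k1" (the pictures are not rectified: a ray, as slopes to the right and down, at radius r is drawn at 1 + k1 r^2 times it, then the intrinsics apply), "cam_to_world" (4x4, takes a point from camera to world coordinates); the wrist camera has in their place "mount" (4x4, takes a point from camera to tool coordinates, whose origin is the TCP and whose axes are the flange's). Camera axes: x right, y up, looking along -z (the intrinsics and any distortion apply to the point x, -y, -z); pixel columns grow to the right and rows downward; lengths in m; the calibration is good to about 2 mm. A picture is of the moment at which its call begins: read the wrist's pose just before it. camera_info takes no time and is no camera call.
- env.sign_off(): hands the job in; it is judged then, once.
Trained networks look in the newest picture that a camera, given by its name, has taken for a name from the list of things; names that differ only in an ending like _2 or _b are one class to them, and where a whole thing is asked for, a point or a joint stands for the part that bears it (a point fixed in the world has none). Each returns a list of dicts, best first, with "score" (0 to 1); they miss things now and then, are a little off and sometimes report something else, mostly with a low value. They report only what shows in the picture. A call takes as long as a camera call. They do not tell look-alikes from the thing itself.
- look_for(camera, thing): "extent" ([left, top, right, bottom] in pixels, round what is visible of it).
- masks_of(camera, thing): "mask" (384x512 bool, what is visible of it) and "extent" ([left, top, right, bottom] in pixels, round what is visible of it).
- spot_point(camera, thing): "at" ([column, row] in pixels: a listed point, or the origin of a listed thing).
The state is a dict: "time_s": time; "q": joint angles; "qvel": joint speeds; "joint_efforts": joint torques, N m; "tcp_pos": TCP position; "tool_rot": TCP orientation; "wrist_force": force on the tool from outside, world axes, zero at the start; "ft_torque": the same for the moment, N m; "gripper_width": finger opening in m; "finger_force": force on a finger pad.
Only numpy, scipy, OpenCV 4.12 (cv2) and the standard library are available. Lean on these libraries where they do the work, as an engineer would, in place of code of your own. Each camera call takes 0.05 s, during which the arm holds its last target. There are 200 camera calls.

## Task

Take a reading of the bottled sample and store it: switch the stirrer on by pressing down the raised far half of its rocker switch, then on the bench meter press the auto-read key (the innermost of the left-hand bank of three, beside the arrow pad), the round enter key in the middle of the arrow pad, and last the store key (the innermost of the right-hand bank). Press each key all the way down and let it come back up before the next one. Work with the fingertips only: press no other key or the arrow pad, lift nothing, and leave the stirrer on and the sample bottle and the small things beside the instruments where they are.

Things in the scene. Friction and masses are not known exactly. Their poses are not given: they have to be found in the camera images.
- meter: Bench meter facing the robot, fixed; 284 mm wide, 250 deep, slate on white. Its face rises away from the robot at 0.243 rad, from 40 mm high in front to 101 at the back. 60 mm up the slope, one row of grey keys: three square ones left, round enter key in a flat arrow pad in the middle, three square ones right, 32 mm apart in each bank. Origin: middle of underside; x away from robot, y left.
- key_auto (a joint): Auto-read key: the innermost key of the left-hand (+y) bank of three, the one beside the arrow pad, 52 mm left of the enter key; 16 x 17 mm square cap standing 6.5 mm proud of the meter's face; joint value 0 m = up, 0.0035 = fully down; sprung, about 1.6 N to start and 4.4 N to bottom, comes back up when let go.
- auto_top (a point): Middle of the top of the auto-read key. Axes: z square out of the meter's face, x up the slope away from the robot, y to the left. Rides on the key.
- key_enter (a joint): Enter key: round, 20 mm across, standing 8 mm proud of the meter's face in the centre of the arrow pad, on the meter's midline; joint value 0 m = up, 0.0035 = fully down; sprung, about 1.6 N to start and 4.4 N to bottom, comes back up when let go.
- enter_top (a point): Middle of the top of the enter key. Axes: z square out of the meter's face, x up the slope away from the robot, y to the left. Rides on the key.
- key_store (a joint): Store key: the innermost key of the right-hand (-y) bank of three, the one beside the arrow pad, 52 mm right of the enter key; 16 x 17 mm square cap standing 6.5 mm proud of the meter's face; joint value 0 m = up, 0.0035 = fully down; sprung, about 1.6 N to start and 4.4 N to bottom, comes back up when let go.
- store_top (a point): Middle of the top of the store key. Axes: z square out of the meter's face, x up the slope away from the robot, y to the left. Rides on the key.
- stirrer: White magnetic stirrer facing the robot, fixed; 150 mm wide, 230 deep. Its first 80 mm is a console rising away from the robot at 0.149 rad, 40 to 52 mm high: black rocker switch at left, speed knob (38 mm across, 18 high) at right, 72 mm apart, 41 mm up the slope. Behind: deck 52 mm high, round white plate 134 mm across, top 68 mm high. Origin: middle of underside; x away from robot, y left.
- rocker (a joint): On/off rocker of the stirrer: black paddle 36 mm long up the slope, 21 wide, top a shallow V, pivot across its middle. 0 rad = off: far half raised (far edge 9.5 mm above the console), near half flat. 0.22 = on: far half flat, 5.5 mm above the console, near half raised. Starts off (up to 0.03). Stays where left; takes about 2 N at 12 mm from the pivot, more nearer it.
- rocker_far (a point): Point to press: on top of the rocker's far half (the half away from the robot), 13 mm from the pivot line. It sinks about 3 mm as the switch goes from off to on. Rides on the rocker; axes: z square out of this half's surface, x away from the robot, y left. When off, this half slopes 0.22 rad more than the console.
- arrow_ring: Flat black round arrow pad around the enter key, 62 mm across, 2 mm proud of the meter's face; touch-sensitive, does not move. Not to be pressed. Origin: its centre on the meter's face, z out of the face.
- soft_keys: Row of four flat grey keys, each 26 x 9 mm, 1.5 mm proud, just below the display, and a 13 mm round power key in line with them at the far right, 53 mm up the slope from the main row; touch-sensitive, do not move. Not to be pressed. Origin: middle of the row on the meter's face.
- sample: Glass sample bottle, 70 mm across, with a black cordless sensor (up to 21 mm across) standing in its neck, 218 mm tall in all; loose, about 0.45 kg, standing on the middle of the stirrer's plate, 115 mm behind the rocker's middle. Origin: middle of its underside, z up.
- dropper: Small white dropper bottle, 28 mm across, 65 mm tall, loose, standing beside the stirrer's console. Origin: middle of its underside.
- jar: Small glass jar with a black cap, 36 mm across, 45 mm tall, loose, standing beside the meter. Origin: middle of its underside.
- pen: White pen, 137 mm long, 9 mm thick, loose, lying in front of the meter. Origin: middle of its underside, x along it.
- vial: Small glass vial with a white cap, 24 mm across, 50 mm tall, loose, standing beside the stirrer. Origin: middle of its underside.
- key_mode (a joint): Another key of the meter, not to be pressed: the outermost (leftmost) key of the left-hand bank; 0 m = up, 0.0035 = fully down.
- key_cal (a joint): Another key of the meter, not to be pressed: the middle key of the left-hand bank; 0 m = up, 0.0035 = fully down.
- key_recall (a joint): Another key of the meter, not to be pressed: the middle key of the right-hand bank; 0 m = up, 0.0035 = fully down.
- key_esc (a joint): Another key of the meter, not to be pressed: the outermost (rightmost) key of the right-hand bank; 0 m = up, 0.0035 = fully down.
Things that resemble listed ones, but are neither listed nor needed, are in the scene too. What is shaped like the sample but blue is not meant.

How it is judged (in metres and radians):
On the way, in this order (a step that is already met when the one before it is completed fails the run):
1. the stirrer's rocker is pressed over to on, with every key still up (value of joint rocker above 0.16 rad and value of joint each of key_auto, key_enter, key_store below 0.001 m), for 0.1 s.
2. the auto-read key is pressed down, the other two up, the stirrer on (value of joint key_auto above 0.0025 m and value of joint each of key_enter, key_store below 0.001 m and value of joint rocker above 0.16 rad), for 0.05 s.
3. the enter key is pressed down, the other two up, the stirrer on (value of joint key_enter above 0.0025 m and value of joint each of key_auto, key_store below 0.001 m and value of joint rocker above 0.16 rad), for 0.05 s.
4. the store key is pressed down, the other two up, the stirrer on (value of joint key_store above 0.0025 m and value of joint each of key_auto, key_enter below 0.001 m and value of joint rocker above 0.16 rad), for 0.05 s.
At the end, for the whole second after the job is handed in: The rocker is on (over 0.16 of its 0.22 rad), the auto-read, enter and store keys are all back up (within 1 mm), the sample bottle stands upright and at rest on the stirrer, and the sample bottle, dropper bottle, vial, jar and pen are each within 20 mm of where it was (all of step 1 and distance of each of sample, dropper, vial, jar, pen from where it was at the start of the episode below 0.02 m and angle between sample's own z axis and vertical below 0.1 rad and linear speed of sample below 0.02 m/s); the robot touches nothing.
It fails at once if a key is pressed while the stirrer is still off (value of joint rocker below 0.14 rad and value of joint any of key_auto, key_enter, key_store above 0.002 m).
It fails at once if a wrong key is pressed (2 mm or more down) (value of joint any of key_mode, key_cal, key_recall, key_esc above 0.002 m).
It fails at once if the arrow pad or the row of keys under the display is pressed (over 3 N) (contact force between the fingers and arrow_ring above 3 N or contact force between the fingers and soft_keys above 3 N).
It fails at once if the sample bottle is lifted, pushed more than 20 mm or tipped (distance of sample from where it was at the start of the episode above 0.02 m or angle between sample's own z axis and vertical above 0.2 rad).
It fails at once if the dropper bottle, vial, jar or pen is lifted or moved more than 20 mm (distance of any of dropper, vial, jar, pen from where it was at the start of the episode above 0.02 m).
It also fails if it takes over 64 s, if anything falls off the work surface, if the arm or the gripper's body presses on something with over 40 N, if the wrist force passes 120 N, or if a joint passes its speed limit or range.

## Working session

There is one attempt and no reset: what is moved stays moved. The work goes in short steps, Python scripts to look and compute and a tool call to move; the robot and the scene stay as the last step left them, time stands still between calls to the robot, and variables do not carry over. Pictures are saved under pics/ and viewed, at most 10 in all, crops included, and the job is handed in when it is done.

Besides the shell and the picture viewer there is one more tool, called after "Call:" as name(argument=value, ...) on one line, values as JSON. send_rows: Moves the arm, as the interface text tells. Its arguments: {"type":"object","properties":{"plan":{"type":"array"},"gripper":{"type":"number"},"force":{"type":"number"}},"required":["plan"]}

```bash
mkdir -p pics
cat > h.py <<'E'
import numpy as np, cv2
from workcell import env, capture, camera_info, look_for, masks_of, spot_point
def snap(n,f):
    im=capture(n); cv2.imwrite('pics/'+f,im[:,:,::-1]); return im
def ray(n,px,st=None):
    c=camera_info(n); f=192/np.tan(np.radians(c['vertical_fov'])/2)
    d=np.array([(px[0]-c['cx'])/f,(px[1]-c['cy'])/f]); u=d.copy()
    for _ in range(30): u=d/(1+c['k1']*(u@u))
    if 'mount' in c:
        T=np.eye(4);T[:3,:3]=st['tool_rot'];T[:3,3]=st['tcp_pos'];M=T@np.array(c['mount'])
    else: M=np.array(c['cam_to_world'])
    return M[:3,3],M[:3,:3]@np.array([u[0],-u[1],-1])
def at_z(n,px,z,st=None):
    o,v=ray(n,px,st); return o+v*(z-o[2])/v[2]
def tri(obs):
    A=np.zeros((3,3));b=np.zeros(3)
    for o,v in obs:
        v=v/np.linalg.norm(v);P=np.eye(3)-np.outer(v,v);A+=P;b+=P@o
    p=np.linalg.solve(A,b)
    return p,[float(np.linalg.norm(np.cross(p-o,v/np.linalg.norm(v)))) for o,v in obs]
E
python3 - <<'E'
from h import *
np.set_printoptions(precision=4,suppress=True)
s=env.observe(); print(s['tcp_pos'],s['tool_rot'],s['gripper_width'])
Z={'auto_top':.061,'enter_top':.062,'store_top':.061,'rocker_far':.054,'sample':.068,'meter':0,'stirrer':0,'dropper':0,'jar':0,'pen':0,'vial':0}
for c in('top','scene'):
    snap(c,c+'1.png')
    for t in Z:
        for r in spot_point(c,t)[:3]: print(c,t,round(r['score'],2),np.round(r['at'],1),at_z(c,r['at'],Z[t]))
E
```

```text
[0.1447 0.4782 0.2308] [[-0.9572  0.2895 -0.0003]
 [ 0.2895  0.9572 -0.0011]
 [ 0.     -0.0011 -1.    ]] 0.08543646411899761
top auto_top 0.38 [298. 194.] [ 0.5376 -0.1297  0.061 ]
top enter_top 0.49 [320.5 199.2] [ 0.5233 -0.1927  0.062 ]
top enter_top 0.45 [316.  181.5] [ 0.5738 -0.1814  0.062 ]
top store_top 0.59 [339.1 201.4] [ 0.5177 -0.2456  0.061 ]
top rocker_far 0.57 [162.5 217. ] [0.4705 0.2457 0.054 ]
top sample 0.77 [154.4 129. ] [0.7193 0.278  0.068 ]
top sample 0.67 [175.3 179.1] [0.5746 0.2126 0.068 ]
top sample 0.56 [162.  219.6] [0.4619 0.2437 0.068 ]
top meter 0.63 [319.2 178.7] [ 0.5955 -0.2047  0.    ]
top meter 0.34 [299.3 194.7] [ 0.546  -0.1435  0.    ]
top stirrer 0.83 [178.6 199.7] [0.5274 0.2127 0.    ]
top dropper 0.69 [144.6 230.4] [0.4369 0.3066 0.    ]
top jar 0.6 [256.6 190.9] [ 0.5561 -0.0162  0.    ]
top pen 0.46 [305.  231.6] [ 0.4367 -0.1583  0.    ]
top vial 0.61 [211.4 197.3] [0.5355 0.117  0.    ]
scene auto_top 0.61 [175.7 189.4] [ 0.5222 -0.1913  0.061 ]
scene auto_top 0.54 [199.  191.6] [ 0.5342 -0.1314  0.061 ]
scene enter_top 0.71 [325.9 197.9] [0.5803 0.1893 0.062 ]
scene enter_top 0.39 [175.5 186.4] [ 0.5128 -0.192   0.062 ]
scene store_top 0.57 [157.7 185.4] [ 0.5049 -0.2386  0.061 ]
scene rocker_far 0.17 [335.7 194.9] [0.5659 0.2195 0.054 ]
scene sample 0.87 [371.5 259.7] [0.7689 0.2522 0.068 ]
scene sample 0.78 [336.4 194.4] [0.5757 0.2165 0.068 ]
scene meter 0.74 [175.3 225.9] [ 0.5936 -0.1978  0.    ]
scene dropper 0.62 [351.8 168.8] [0.4272 0.3097 0.    ]
scene jar 0.7 [246.3 210.7] [ 0.5582 -0.0115  0.    ]
scene pen 0.59 [188.2 183.4] [ 0.449  -0.1677  0.    ]
scene vial 0.41 [291.2 201.3] [0.5354 0.1127 0.    ]
```

View pics/top1.png

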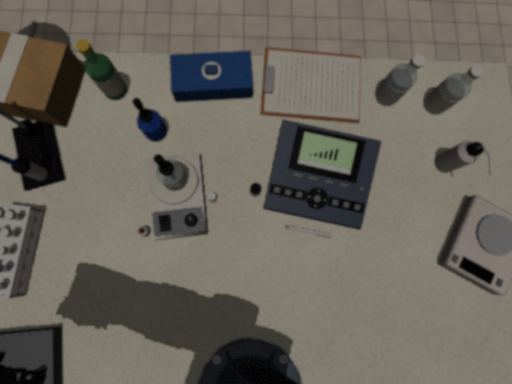

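View pics/scene1.png

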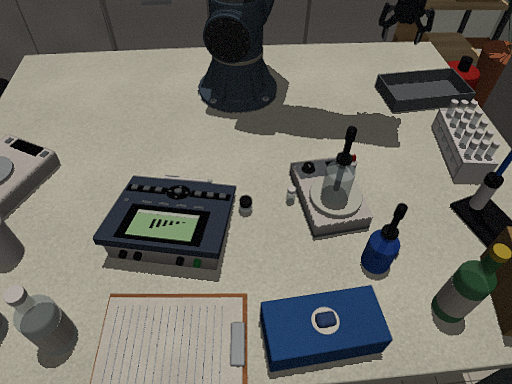

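The top view shows the rocker near (165,223), with the knob beside it at (190,220). The enter key is near (317,198), the meter is yawed about -10°, and the bottle is at (170,175). I'll shut the fingers and go above the front of the rocker.

Call:
send_rows(plan=[[0.03,-0.024,0,2],[0.03,-0.024,0,2],[0.03,-0.024,0,2],[0.03,-0.024,0,2],[0.03,-0.024,0,2],[0.03,-0.024,0,2],[0.03,-0.024,0,2],[0.03,-0.024,0,2],[0.03,-0.024,0,2],[0.03,-0.024,0,2]], gripper=0)

```text
time_s: 2.2
tcp_pos: [0.4459, 0.2373, 0.2314]
tool_rot: [[-0.998, -0.057, 0.0], [-0.057, 0.998, 0.0], [-0.0, 0.0, -1.0]]
wrist_force: [0.4, 1.4, 0.4]
gripper_width: 0.0
finger_force: 0.0
```

Run:
```python
from h import *
np.set_printoptions(precision=4,suppress=True)
print(camera_info('wrist'))
s=env.observe(); print(s['time_s'],s['tcp_pos'],s['tool_rot'],s['gripper_width'])
im=snap('wrist','w1.png')
for t,z in(('rocker_far',.054),('sample',.068),('stirrer',0),('dropper',0),('vial',0)):
    for r in spot_point('wrist',t)[:3]: print(t,round(r['score'],2),np.round(r['at'],1),at_z('wrist',r['at'],z,s))
for r in masks_of('wrist','rocker')[:2]:
    b=cv2.boxPoints(cv2.minAreaRect(np.argwhere(r['mask'])[:,::-1].astype(np.float32)))
    print('rk',r['score'],r['extent'],b.tolist(),[at_z('wrist',p,.052,s) for p in b])
```

```text
{'vertical_fov': 60.86140145511285, 'cx': 248.1835587679549, 'cy': 188.94513242578887, 'k1': -0.07129936983677797, 'mount': array([[ 0.0002,  0.9642,  0.2653,  0.0662],
       [ 1.    , -0.0007,  0.0018, -0.0009],
       [ 0.0019,  0.2653, -0.9642, -0.1425],
       [ 0.    ,  0.    ,  0.    ,  1.    ]])}
2.2 [0.4459 0.2373 0.2314] [[-0.9984 -0.0565  0.0002]
 [-0.0565  0.9984  0.0002]
 [-0.0002  0.0002 -1.    ]] 5.701157948908737e-06
stirrer 0.81 [223.8 229.8] [0.5364 0.2109 0.    ]
dropper 0.62 [305.5 153. ] [0.4359 0.3015 0.    ]
dropper 0.29 [ 47.9 235.7] [ 0.5591 -0.0138  0.    ]
vial 0.86 [138.8 219.8] [0.5296 0.1058 0.    ]
rk 0.76 [240.2, 156.8, 261.0, 196.3] [[238.20166015625, 158.8314971923828], [257.88397216796875, 157.7955780029297], [259.8066101074219, 194.3259735107422], [240.12429809570312, 195.3618927001953]] [array([0.4378, 0.2255, 0.052 ]), array([0.4357, 0.245 , 0.052 ]), array([0.4734, 0.2494, 0.052 ]), array([0.4756, 0.2293, 0.052 ])]
```

View pics/w1.png

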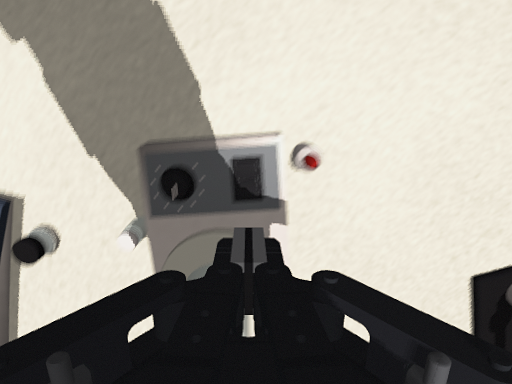

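The wrist picture (its top is the side toward the robot) shows the rocker at (250,176), the knob at (177,183) and the shut fingertips at (248,230). The rocker's middle is at (0.456, 0.237), yawed +6°. Its measured size, 38 x 20 mm, matches the 36 x 21 mm given.

Call:
send_rows(plan=[[0.008,0.001,-0.03,3],[0.008,0.0005,-0.03,0],[0.0076,0,-0.03,0],[0,0,-0.03,0],[0,0,-0.03,0],[0,0,-0.01,0],[0,0,-0.008,0],[0,0,-0.004,0],[0,0,-0.003,0],[0,0,0,0]])

```text
time_s: 3.55
tcp_pos: [0.4689, 0.2404, 0.057]
tool_rot: [[-0.994, -0.108, 0.001], [-0.108, 0.994, 0.001], [-0.001, 0.0, -1.0]]
wrist_force: [-0.5, 0.8, 1.4]
gripper_width: 0.0003
finger_force: 0.0
```

Call:
send_rows(plan=[[0,0,-0.001,0],[0,0,-0.001,0],[0,0,-0.001,0],[0,0,-0.001,0],[0,0,0,0]])

```text
time_s: 4.05
tcp_pos: [0.469, 0.2403, 0.0534]
tool_rot: [[-0.994, -0.107, 0.002], [-0.107, 0.994, 0.001], [-0.002, 0.001, -1.0]]
wrist_force: [-3.0, -1.9, 17.8]
gripper_width: 0.0003
finger_force: 9.1
```

The force climbed to 18 N at about the height expected for on. I'll lift, move back and check.

Call:
send_rows(plan=[[0,0,0.01,0],[0,0,0.03,0],[0,0,0.04,0],[-0.01,0,0.04,0],[-0.02,0,0.03,0],[0,0,0,0]])

```text
time_s: 4.65
tcp_pos: [0.4383, 0.2408, 0.2066]
tool_rot: [[-0.994, -0.108, 0.005], [-0.108, 0.994, 0.003], [-0.005, 0.002, -1.0]]
wrist_force: [0.3, 0.7, -0.9]
gripper_width: 0.0001
finger_force: 0.0
```

Run:
```python
from h import *
np.set_printoptions(precision=4,suppress=True)
s=env.observe(); print(s['time_s'],s['tcp_pos'],s['wrist_force'])
im=snap('wrist','w2.png'); a=cv2.imread('pics/w1.png')[130:230,130:300]; b=im[130:250,130:300,::-1]
a=cv2.convertScaleAbs(np.vstack([a,b]),alpha=2.2); cv2.imwrite('pics/w2c.png',cv2.resize(a,None,fx=2.6,fy=2.6,interpolation=2))
```

```text
4.65 [0.4383 0.2408 0.2066] [ 0.3114  0.7325 -0.8531]
```

View pics/w2c.png

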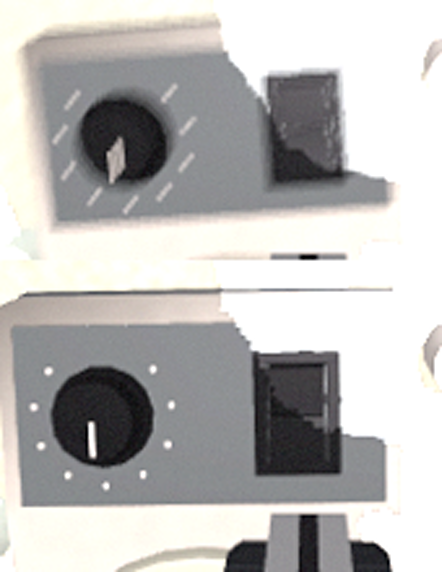

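The second view is sharp: bezel at crop (255-342, 352-475), pivot line near row 415. I'll convert that to world coordinates to check where I pressed.

Run:
```python
from h import *
np.set_printoptions(precision=4,suppress=True)
s=env.observe()
for x,y in((298,415),(256,353),(339,352),(342,473),(256,475),(298,470),(298,362)):
    print(at_z('wrist',(130+x/2.6,130+(y-260)/2.6),.050,s))
im=cv2.imread('pics/w2.png')[160:220,220:270]
cv2.imwrite('pics/w2d.png',cv2.resize(cv2.convertScaleAbs(im,alpha=4),None,fx=10,fy=10,interpolation=2))
```

```text
[0.4555 0.2377 0.05  ]
[0.4343 0.2205 0.05  ]
[0.4308 0.2498 0.05  ]
[0.4759 0.2563 0.05  ]
[0.4801 0.2247 0.05  ]
[0.4765 0.24   0.05  ]
[0.436  0.2357 0.05  ]
```

View pics/w2d.png

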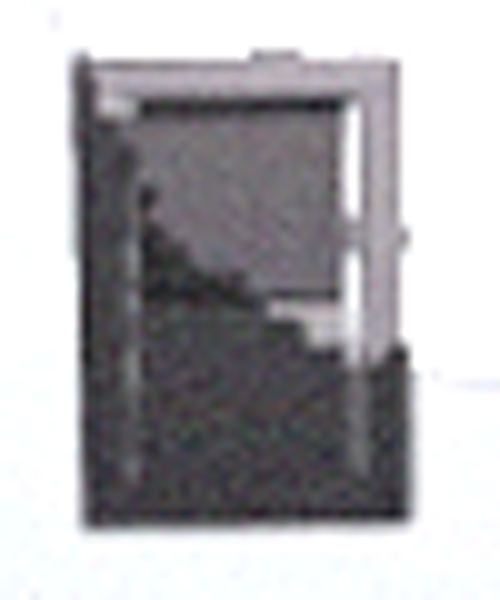

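The near half (top) now looks darker than the far half, and its front wall shows as a dark line near row 103. That is consistent with on. I'll confirm by feel: when on, a tip at 0.056 m should meet nothing.

Call:
send_rows(plan=[[0.015,-0.001,-0.04,0],[0.0157,0,-0.04,0],[0,0,-0.04,0],[0,0,-0.02,0],[0,0,-0.01,0],[0,0,0,0],[0,0,0,0]])

```text
time_s: 5.4
tcp_pos: [0.4674, 0.238, 0.053]
tool_rot: [[-0.994, -0.107, -0.003], [-0.107, 0.994, -0.002], [0.003, -0.001, -1.0]]
wrist_force: [-19.0, -10.7, 34.6]
gripper_width: -0.0
finger_force: 17.2
```

Call:
send_rows(plan=[[0,0,-0.0005,0],[0,0,-0.0005,0],[0,0,0,0]])

```text
time_s: 5.7
tcp_pos: [0.4675, 0.238, 0.0527]
tool_rot: [[-0.994, -0.107, -0.002], [-0.107, 0.994, -0.001], [0.002, -0.001, -1.0]]
wrist_force: [-24.7, -12.1, 47.4]
gripper_width: 0.0
finger_force: 23.7
```

Call:
send_rows(plan=[[0,0,-0.001,0],[0,0,-0.001,0],[0,0,0,0]])

```text
time_s: 6.0
tcp_pos: [0.4677, 0.2381, 0.0521]
tool_rot: [[-0.994, -0.107, -0.001], [-0.107, 0.994, -0.001], [0.001, -0.001, -1.0]]
wrist_force: [-33.5, -18.1, 75.1]
gripper_width: -0.0001
finger_force: 37.8
```

Contact is stiff at 0.053 m, so the rocker is hard down. My command sat lower than intended, and 75 N was more than I wanted but within limits. Next I lift clear and cross to the meter.

Call:
send_rows(plan=[[0,0,0.01,0],[0,0,0.04,0],[0,0,0.04,0],[-0.01,0,0.04,0],[-0.01,0,0.03,0],[0,0,0,0]])

```text
time_s: 6.6
tcp_pos: [0.4499, 0.2398, 0.2131]
tool_rot: [[-0.994, -0.108, 0.005], [-0.108, 0.994, 0.003], [-0.005, 0.002, -1.0]]
wrist_force: [1.3, -0.1, -0.3]
gripper_width: -0.0002
finger_force: 0.0
```

Call:
send_rows(plan=[[0.002,-0.042,0,-1.6],[0.002,-0.042,0,-1.6],[0.002,-0.042,0,-1.6],[0.002,-0.042,0,-1.6],[0.002,-0.042,0,-1.6],[0.002,-0.042,0,-1.6],[0.002,-0.042,0,-1.6],[0.002,-0.042,0,-1.6],[0.002,-0.042,0,-1.6],[0.002,-0.042,0,-1.6]])

```text
time_s: 7.6
tcp_pos: [0.4686, -0.1828, 0.2085]
tool_rot: [[-0.985, 0.172, -0.001], [0.172, 0.985, 0.0], [0.001, 0.0, -1.0]]
wrist_force: [0.4, 0.6, -0.0]
gripper_width: 0.0
finger_force: 0.0
```

Call:
send_rows(plan=[[0,0,0,0],[0,0,0,0],[0,0,0,0]])

```text
time_s: 7.9
tcp_pos: [0.4689, -0.1802, 0.2088]
tool_rot: [[-0.985, 0.17, -0.001], [0.17, 0.985, 0.001], [0.001, 0.0, -1.0]]
wrist_force: [0.8, -1.3, 0.5]
gripper_width: 0.0001
finger_force: 0.0
```

Run:
```python
from h import *
np.set_printoptions(precision=4,suppress=True)
s=env.observe(); print(s['time_s'],s['tcp_pos'],s['tool_rot'],s['wrist_force'])
im=snap('wrist','w3.png'); cv2.imwrite('pics/w3c.png',cv2.resize(cv2.convertScaleAbs(im[:,:,::-1],alpha=1.6),None,fx=1.5,fy=1.5))
for t,z in(('auto_top',.061),('enter_top',.0622),('store_top',.061),('arrow_ring',.056),('pen',0),('jar',0)):
    for r in spot_point('wrist',t)[:2]: print(t,round(r['score'],2),np.round(r['at'],1),at_z('wrist',r['at'],z,s))
for t in('key_auto','key_enter','key_store','arrow_ring'):
    for r in masks_of('wrist',t)[:2]:
        c=np.argwhere(r['mask']).mean(0)[::-1]; print('m',t,round(r['score'],2),np.round(r['extent']),c,at_z('wrist',c,.061,s))
```

```text
7.9 [ 0.4689 -0.1802  0.2088] [[-0.9854  0.1701 -0.0008]
 [ 0.1701  0.9854  0.0005]
 [ 0.0009  0.0004 -1.    ]] [ 0.818  -1.3339  0.4544]
auto_top 0.51 [308.7 233. ] [ 0.5354 -0.1339  0.061 ]
enter_top 0.48 [254.6 234.3] [ 0.5273 -0.1852  0.0622]
store_top 0.62 [198.5 234.1] [ 0.5186 -0.2384  0.061 ]
arrow_ring 0.57 [253.4 233.1] [ 0.5285 -0.1865  0.056 ]
pen 0.94 [257.3 133.2] [ 0.4397 -0.1665  0.    ]
jar 0.58 [405.5 211.5] [ 0.5563 -0.012   0.    ]
m key_auto 0.5 [298. 225. 319. 241.] [306.947 234.053] [ 0.5362 -0.1357  0.061 ]
m key_auto 0.49 [249. 224. 260. 227.] [254.   224.65] [ 0.518  -0.1842  0.061 ]
m key_enter 0.61 [495. 167. 512. 183.] [505.0112 176.6604] [0.512  0.0606 0.061 ]
m key_enter 0.37 [248. 224. 259. 228.] [254.1034 224.4483] [ 0.5178 -0.1841  0.061 ]
m key_store 0.67 [188. 223. 211. 240.] [199.8615 230.8338] [ 0.5155 -0.2363  0.061 ]
m arrow_ring 0.58 [222. 201. 286. 247.] [255.5794 219.8987] [ 0.5135 -0.1819  0.061 ]
```

View pics/w3c.png

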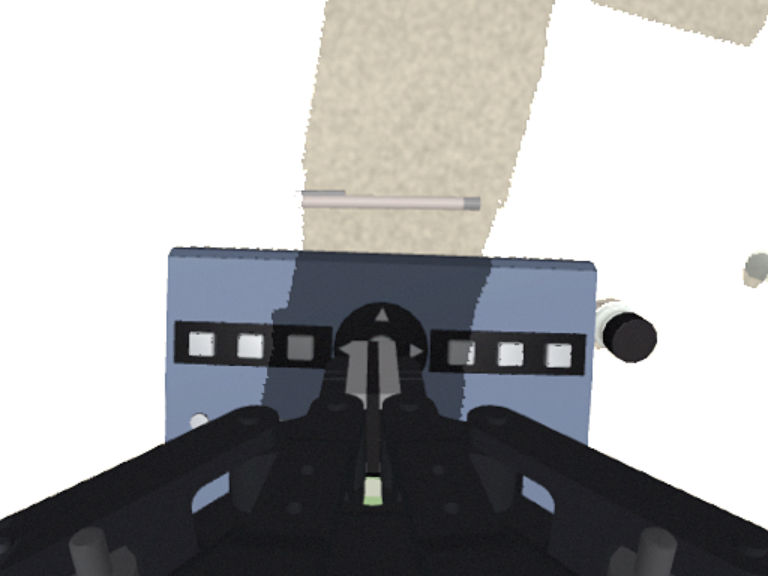

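Held against the detections, the keys are clear in this picture: store at (200,231), auto at (307,235), and enter (254,234) between them. Auto to store measures 104 mm as specified, with yaw -10.4°. I'll go above auto-read, aiming 3 mm downslope.

Call:
send_rows(plan=[[0.016,0.0115,-0.03,-0.6],[0.016,0.0115,-0.03,0],[0.016,0.0115,-0.03,0],[0.016,0.0115,-0.03,0],[0,0,-0.008,0],[0,0,0,0],[0,0,0,0],[0,0,0,0]])

```text
time_s: 9.25
tcp_pos: [0.5335, -0.1356, 0.0827]
tool_rot: [[-0.983, 0.182, 0.002], [0.182, 0.983, -0.001], [-0.002, -0.0, -1.0]]
wrist_force: [0.1, -0.1, -0.3]
gripper_width: 0.0
finger_force: 0.0
```

Call:
send_rows(plan=[[0,0.001,-0.01,0],[0,0,-0.006,0],[0,0,-0.002,0],[0,0,-0.001,0],[0,0,-0.001,0],[0,0,-0.001,0],[0,0,0,0]])

```text
time_s: 9.95
tcp_pos: [0.5332, -0.134, 0.0604]
tool_rot: [[-0.983, 0.181, 0.0], [0.181, 0.983, -0.0], [-0.0, -0.0, -1.0]]
wrist_force: [-1.0, -0.8, 2.3]
gripper_width: -0.0003
finger_force: 1.3
```

Call:
send_rows(plan=[[0,0,-0.001,0],[0,0,0,0]])

```text
time_s: 10.15
tcp_pos: [0.5334, -0.134, 0.0594]
tool_rot: [[-0.983, 0.181, 0.001], [0.181, 0.983, -0.0], [-0.001, -0.0, -1.0]]
wrist_force: [-0.1, 0.2, 3.7]
gripper_width: 0.0
finger_force: 1.6
```

Call:
send_rows(plan=[[0,0,-0.001,0],[0,0,0,0]])

```text
time_s: 10.35
tcp_pos: [0.5335, -0.1341, 0.0585]
tool_rot: [[-0.983, 0.181, 0.001], [0.181, 0.983, -0.0], [-0.001, -0.0, -1.0]]
wrist_force: [1.4, -1.3, 5.0]
gripper_width: -0.0001
finger_force: 2.0
```

Call:
send_rows(plan=[[0,0,-0.0006,0],[0,0,0,0]])

```text
time_s: 10.55
tcp_pos: [0.5336, -0.134, 0.0581]
tool_rot: [[-0.983, 0.181, 0.001], [0.181, 0.983, -0.0], [-0.001, -0.0, -1.0]]
wrist_force: [1.2, -1.3, 8.5]
gripper_width: -0.0004
finger_force: 3.7
```

The force rose to 8.5 N with little further travel, so auto-read has bottomed. I'll lift and move over to enter.

Call:
send_rows(plan=[[0,0,0.006,0],[0,0,0.012,0],[0,0,0.012,0],[-0.003,-0.017,0,0],[-0.003,-0.017,0,0],[-0.0034,-0.0172,0,0],[0,0,0,0],[0,0,0,0],[0,0,0,0]])

```text
time_s: 11.45
tcp_pos: [0.5239, -0.1846, 0.088]
tool_rot: [[-0.984, 0.181, 0.0], [0.181, 0.984, 0.0], [-0.0, 0.0, -1.0]]
wrist_force: [0.4, 0.6, -0.2]
gripper_width: 0.0001
finger_force: 0.0
```

Call:
send_rows(plan=[[0,-0.0005,-0.012,0],[0,0,-0.009,0],[0,0,-0.002,0],[0,0,-0.001,0],[0,0,-0.001,0],[0,0,-0.001,0],[0,0,-0.001,0],[0,0,0,0]])

```text
time_s: 12.25
tcp_pos: [0.5239, -0.1856, 0.0609]
tool_rot: [[-0.983, 0.181, 0.0], [0.181, 0.983, 0.0], [-0.0, 0.0, -1.0]]
wrist_force: [-1.2, 2.4, 3.7]
gripper_width: -0.0001
finger_force: 1.8
```

Call:
send_rows(plan=[[0,0,-0.001,0],[0,0,0,0]])

```text
time_s: 12.45
tcp_pos: [0.5241, -0.1857, 0.06]
tool_rot: [[-0.983, 0.181, 0.001], [0.181, 0.983, -0.0], [-0.001, 0.0, -1.0]]
wrist_force: [0.3, 2.0, 6.7]
gripper_width: -0.0002
finger_force: 3.0
```

Call:
send_rows(plan=[[0,0,-0.0003,0],[0,0,0,0]])

```text
time_s: 12.65
tcp_pos: [0.5241, -0.1857, 0.0599]
tool_rot: [[-0.983, 0.181, 0.001], [0.181, 0.983, -0.0], [-0.001, 0.0, -1.0]]
wrist_force: [-1.5, 2.4, 8.3]
gripper_width: 0.0
finger_force: 4.4
```

Enter has bottomed. Next is store.

Call:
send_rows(plan=[[0,0,0.006,0],[0,0,0.012,0],[0,0,0.01,0],[-0.003,-0.017,0,0],[-0.003,-0.017,0,0],[-0.0034,-0.0172,0,0],[0,0,0,0],[0,0,0,0],[0,0,0,0]])

```text
time_s: 13.55
tcp_pos: [0.5145, -0.2364, 0.0877]
tool_rot: [[-0.984, 0.181, 0.0], [0.181, 0.984, -0.0], [-0.0, 0.0, -1.0]]
wrist_force: [0.4, -0.0, -0.6]
gripper_width: 0.0002
finger_force: 0.0
```

Call:
send_rows(plan=[[0,-0.0005,-0.012,0],[0,0,-0.01,0],[0,0,-0.003,0],[0,0,-0.001,0],[0,0,-0.001,0],[0,0,-0.001,0],[0,0,0,0]])

```text
time_s: 14.25
tcp_pos: [0.5143, -0.2373, 0.0595]
tool_rot: [[-0.983, 0.181, 0.0], [0.181, 0.983, 0.0], [-0.0, 0.0, -1.0]]
wrist_force: [-2.2, 3.1, 3.5]
gripper_width: -0.0001
finger_force: 1.8
```

Call:
send_rows(plan=[[0,0,-0.001,0],[0,0,0,0]])

```text
time_s: 14.45
tcp_pos: [0.5145, -0.2373, 0.0587]
tool_rot: [[-0.983, 0.181, 0.001], [0.181, 0.983, 0.0], [-0.001, 0.0, -1.0]]
wrist_force: [-2.6, 3.7, 6.4]
gripper_width: 0.0002
finger_force: 3.5
```

Call:
send_rows(plan=[[0,0,-0.0004,0],[0,0,0,0]])

```text
time_s: 14.65
tcp_pos: [0.5145, -0.2373, 0.0585]
tool_rot: [[-0.983, 0.181, 0.001], [0.181, 0.983, -0.0], [-0.001, 0.0, -1.0]]
wrist_force: [-4.1, 3.4, 10.8]
gripper_width: 0.0001
finger_force: 5.4
```

Call:
send_rows(plan=[[0,0,0.006,0],[0,0,0.03,0],[0,0,0.04,0],[-0.01,0.02,0.04,0],[-0.02,0.04,0.03,0],[-0.01,0.04,0,0],[0,0.04,0,0],[0,0.04,0,0],[0,0,0,0],[0,0,0,0]])

```text
time_s: 15.65
tcp_pos: [0.476, -0.0598, 0.2022]
tool_rot: [[-0.984, 0.179, 0.001], [0.179, 0.984, -0.001], [-0.001, -0.0, -1.0]]
wrist_force: [-0.2, 0.1, -0.5]
gripper_width: 0.0001
finger_force: 0.0
```

Run:
```python
from h import *
np.set_printoptions(precision=4,suppress=True)
s=env.observe(); print(s['time_s'],s['tcp_pos'],s['wrist_force'])
snap('top','top2.png');im=snap('scene','scene2.png'); a=cv2.imread('pics/scene1.png')
f=lambda a:cv2.convertScaleAbs(cv2.resize(a[120:280,100:400],None,fx=2.3,fy=1.8,interpolation=2),alpha=1.5)
cv2.imwrite('pics/s2c.png',np.vstack([f(a),f(im[:,:,::-1])]))
```

```text
15.65 [ 0.476  -0.0598  0.2022] [-0.2132  0.093  -0.4838]
```

View pics/s2c.png

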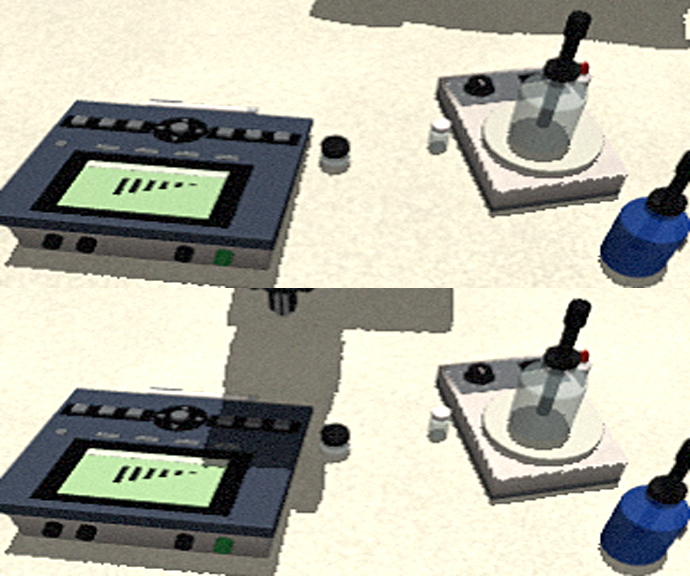

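Before (top) and after (bottom) match: the bottle at about (545,120)/(545,410), vial, jar and dropper stand where they were. The arm is clear of everything, so I'm handing in.

```bash
python3 -c "
from workcell import env
print(env.sign_off())"
```

```text
the job is handed in; nothing more can be done
None
```

I switched the stirrer on, pressed auto-read, enter and store fully down in that order, and handed the job in with the arm clear; the sign-off returned no verdict. Force, contact height and a wrist view all say the rocker is on, and by eye the bottle and small items had not moved, but a second check press on the rocker reached 75 N at the wrist (limit 120 N).

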